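Slide the jig carriage home and rock the locating block out of its nest

ROBOT

A 7-joint arm with a two-finger parallel gripper is mounted at the origin on the work surface. World frame = base frame: x ahead of the robot, y to its left, z up, the work surface at z = 0. Lengths are in m, angles in rad, forces in N, time in s.
With the tool pointing down it reaches from about 0.4 to 0.875 m from the base axis. Payload 6.5 kg.
Tool frame: the origin (TCP) lies between the finger pads; the fingertips stand r.nose_length ahead of it and the grasp point (between the pads) lies 8 mm behind it (r.nose_length is the distance from the TCP to the fingertips, in m); z points along the fingers, y is the line along which they close (so a half turn about z gives the same grasp; the last joint's range is limited). The gripper opens to 85 mm and grips with 20 to 120 N. Pads are 22 mm wide; open, the fingers measure 114 mm over their backs; the gripper's body (76 mm by 85 mm) begins 54 mm behind the grasp point. The pads swing forward as they close: fully open they stand 13 mm farther back than shut.
Start: joints at [-1.39, 0.536, -0.004, 1.538, 0.003, 1.067, -0.071], TCP at [0.159, 0.63, 0.242] pointing down, gripper open.
Joint ranges: [-2.7, 2.7], [-0.37, 2.16], [-1.27, 1.26], [0.24, 2.4], [-1.31, 4.45], [0.19, 1.91], [-2.76, 2.76]. Speed limits (rad/s): [2.39, 2.39, 3.14, 3.14, 3.14, 3.14, 3.14].

INTERFACE

Orientations are given as [roll, pitch, yaw] about the fixed x, y, z axes, in that order (R = Rz(yaw) Ry(pitch) Rx(roll)).
In Python, from workcell import r gives the robot as it stands.
- The arm moves only by the tool arm_command, never from a script. Its arguments are lists of equal length, an entry for each row: "linear": the shift along the tool's x, y, z each as a share of 0.8 m, from -1 to 1, a list of three; "rot": the turn, a rotation vector about the tool's x, y, z each as a share of 90 degrees, from -1 to 1, a list of three. A call has exactly 10 rows; each row is the pose to reach, as a shift and turn from the pose commanded when the call began, along the tool's axes at that moment; what a row does not reach only later rows make up. A row lasts 1/12 s, in which the tool goes at most 41.7 mm and 7.16 degrees, less where a joint would pass 70% of its speed; a pose out of reach is approached as far as the arm can. A call with a number of a shift or a turn outside -1 to 1 is refused whole. A call with a gripper value outside its range is refused whole. "gripper" is the finger opening in mm, from 0 to 85.4, set as the call begins (left out, the last holds). The fingers move at their own pace and stop on an object; "force" is the grip in N (left out, the last holds). Time passes only in rows, so rows that repeat a pose let the fingers close, or fill a call up. It gives the time, the measured TCP pose, the force, the opening and the grip force at its end, in the units of the state.
- r.observe(): the state, without advancing time (a new reading comes with each control period).
- r.grab_frame(name): name is "scene" or "top" or "wrist"; returns the picture (384x512x3 uint8, red, green, blue); there is no depth.
- r.camera_params(name): a dict with "fx", "fy", "cx", "cy" (pixels), "R" (3x3) and "t" (3): a world point X has camera coordinates R X + t; the wrist camera has in their place "T_tool_cam" (4x4, takes a point from camera to tool coordinates, whose origin is the TCP and whose axes are the flange's). Camera axes: x right, y down, z forward; pixel columns grow to the right and rows downward; lengths in m; the calibration is good to about 2 mm. A picture is of the moment at which its call begins: read the wrist's pose just before it. camera_params takes no time and is no camera call.
- r.sign_off(): hands the job in; it is judged then, once.
Trained networks look in the newest picture that a camera, given by its name, has taken for a name from the list of things; names that differ only in an ending like _2 or _b are one class to them, and where a whole thing is asked for, a point or a joint stands for the part that bears it (a point fixed in the world has none). Each returns a list of dicts, best first, with "score" (0 to 1); they miss things now and then, are a little off and sometimes report something else, mostly with a low value. They report only what shows in the picture. A call takes as long as a camera call.
- r.recognise(query, camera): "extent" ([left, top, right, bottom] in pixels, round what is visible of it).
- r.spot_point(query, camera): "centre" ([row, column] in pixels: a listed point, or the origin of a listed thing).
The state is a dict: "clock": time; "q": joint angles; "dq": joint speeds; "joint_torque": joint torques, N m; "eef_pos": TCP position; "eef_rot": TCP orientation; "ft_force": force on the tool from outside, world axes, zero at the start; "wrist_torque": the same for the moment, N m; "grip_width": opening from 0.0 (shut) to 1.0 (fully open); "grip_force": force on a finger pad.
Only numpy, scipy, OpenCV 4.12 (cv2) and the standard library are available. Lean on these libraries where they do the work, as an engineer would, in place of code of your own. Each camera call takes 0.05 s, during which the arm holds its last target. There are 200 camera calls.

TASK

Push the jig's carriage by its upright push tab along the slide towards the end stop until the spring detent clicks in. Then work the tight steel locating block loose from its nest by rocking it side to side along the slide: lean it first about 20 degrees towards the push tab, so that the end of its foot away from the tab has popped up over its sprung cheek, then lean it back past upright and about 10 degrees over the other way, so that the other end pops up too. Finish while still holding the block in the gripper, upright and straight above its nest, about 20 mm clear of it and touching nothing else, with the carriage still clicked in and the other things on the bench left where they were.

Things in the scene. Friction and masses are not known exactly. Their poses are not given: they have to be found in the camera images.
- jig: fixed slide jig: steel base plate 8 mm thick, x -60 to +100, y -170 to +140 mm from its origin, which lies at bench level on the slide's centre line. z up; y is the slide direction, from the push tab to the end stop (90 x 14 mm, top 30 mm above the bench, at y 110 to 125). Detent housing (26 mm high) at x 68 to 94, y 47 to 78 mm
- carriage (a joint): travel (m) of the aluminium carriage (90 mm across, 160 mm long, upper face 24 mm above the bench) along the jig's +y: 0 pulled back, 0.09 against the stop. Friction 1 to 2 N. At about 0.077 it meets the spring detent, which takes about 10 N to pass; beyond 0.0825 it snaps in and rests at 0.0885 to 0.09, held against pulling back with about 8 N
- push_face (a point): middle of the outer face of the carriage's push tab (plate 60 mm wide across the slide, 8 mm thick, 24 to 60 mm above the bench; point 42 mm above the bench), pushed in the jig's +y. Axes as the jig's; moves with the carriage, 100 mm in -y from the nest's centre
- nest (a point): centre of the nest's floor on the carriage, 24 mm above the bench, axes as the jig's (y along the slide). Steel walls 9 mm high at x +-14 to 20 mm; at y +-23 mm and outward the sprung cheeks (14 mm high), and outside them spring housings of equal height, to 56 mm from the centre
- brace: sloping steel rod 6 mm thick from the carriage to the push tab's top; its z axis leans 45 degrees from upright towards the push tab (jig -y), so it shows which way the block leans. Origin at its lower end, on the carriage's upper face
- locator: loose steel block, 0.1 to 0.2 kg, an upside-down T: foot 26 (x) by 52 (y, rounded ends) by 8 mm high, square stem 24 x 24 mm from the foot's middle up to 58 mm above the underside. Origin at the centre of the underside, z up the stem, y along the foot; in the nest it has the jig's axes. It can lean 20 degrees along y either way without hitting the nest
- locator_stem (a point): centre of the block's square stem (24 x 24 mm, 50 mm high), 33 mm above the block's underside, axes as the block's: the place to grip, above the nest's walls and cheeks
- cheek_b (a joint): outward travel (m) of the sprung cheek at the nest's +y side (away from the tab). Its nose hooks over that end of the foot, on the block's line y = 22 mm, and holds it down with some 25 N (a straight pull against both takes over 50 N; rocking about 15 N and 1 Nm). Lifted past 6 mm, the end pops out (reading 0, up to 0.0025, then 0) and the nose springs under it, carrying it 11 to 12 mm above the floor
- cheek_a (a joint): the same for the cheek at the nest's -y side (towards the push tab), on the line y = -22 mm of the block
- jar: bystander: yellow jar with white lid, 52 mm across, 55 mm high; origin at the centre of its underside
- tape: bystander: roll of paper tape lying flat, 68 mm across, 22 mm high; origin at the centre of its underside
- bushing: bystander: brass ring, 28 mm across, 22 mm high; origin at the centre of its underside
- driver_grip (a point): bystander: middle of the handle of a screwdriver lying on the bench, some 200 mm long
- pliers: bystander: pliers lying flat with orange handles, 125 mm long, 55 mm across, 14 mm high; origin near the pivot on the bench
- carton: bystander: small cardboard box 70 x 100 x 45 mm; origin at the centre of its underside

How it is judged:
On the way, in this order (a step that is already met when the one before it is completed fails the run):
1. the carriage is pushed along until its detent has clicked in, the block still in its nest (value of joint carriage above 0.085 m and z of locator in the frame of nest below 0.004 m), for 0.2 s.
2. the block, still in its nest, leans at least 7 degrees towards the push tab (angle between the z axis of locator and the z axis of brace, either way round below 0.663 rad and z of locator in the frame of nest below 0.016 m), for 0.05 s.
3. the block, still in its nest, leans at least 4 degrees the other way (angle between the z axis of locator and the z axis of brace, either way round above 0.855 rad and z of locator in the frame of nest below 0.024 m), for 0.05 s.
At the end, for the whole second after the job is handed in: The carriage is past its detent (joint above 0.085); the gripper holds the block, which touches nothing of the jig, its underside 17 to 60 mm above the nest floor, within 20 mm sideways of the nest's centre, upright within 11 degrees and still (value of joint carriage above 0.085 m and contact force between the fingers and locator above 2 N and contact force between locator and jig below 0.2 N and z of locator in the frame of nest between 0.017 and 0.06 m and horizontal distance between locator and nest below 0.02 m and angle between locator's own z axis and vertical below 0.2 rad and linear speed of locator below 0.03 m/s); the arm keeps its last pose, push and grip.
It fails at once if a bystander is moved by more than 30 mm (distance of any of jar, tape, bushing, driver_grip, pliers, carton from where it was at the start of the episode above 0.03 m).
It also fails if it takes over 54 s, if anything falls off the work surface, if the arm or the gripper's body presses on something with over 40 N, if the wrist force passes 120 N, or if a joint passes its speed limit or range.

## Working session

There is one attempt and no reset: what is moved stays moved. The work goes in short steps, Python scripts to look and compute and a tool call to move; the robot and the scene stay as the last step left them, time stands still between calls to the robot, and variables do not carry over. Pictures are saved under pics/ and viewed, at most 10 in all, crops included, and the job is handed in when it is done.

Besides the shell and the picture viewer there is one more tool, called after ">>>" in YAML: its name, and indented under it one key for each argument. arm_command: Moves the arm, as the interface text tells. Shift numbers are shares of 0.8 m and turn numbers shares of 90 degrees, none past 1 either way. Its arguments: {"type":"object","properties":{"linear":{"type":"array"},"rot":{"type":"array"},"gripper":{"type":"number"},"force":{"type":"number"}},"required":["linear","rot"]}

```bash
ls; mkdir -p pics; cat > h.py <<'E'
import numpy as np, cv2
from scipy.spatial.transform import Rotation as Ro
from workcell import r
def ray(cam,row,col,st=None):
    p=r.camera_params(cam); d=np.array([(col-p["cx"])/p["fx"],(row-p["cy"])/p["fy"],1.])
    if "R" in p:
        R=np.array(p["R"]);t=np.array(p["t"]); return -R.T@t, R.T@d
    T=np.array(p["T_tool_cam"]); Rt=Ro.from_euler("xyz",st["eef_rot"]).as_matrix()
    return Rt@T[:3,3]+np.array(st["eef_pos"]), Rt@(T[:3,:3]@d)
def at_z(cam,row,col,z,st=None):
    o,d=ray(cam,row,col,st); return o+d*(z-o[2])/d[2]
def save(im,name): cv2.imwrite("pics/"+name,im[:,:,::-1])
E
cat > a.py <<'E'
from h import *
s=r.observe(); print({k:np.round(v,3) for k,v in s.items()}, r.nose_length)
t=r.grab_frame("top"); c=r.grab_frame("scene")
save(np.hstack([cv2.resize(t,(400,300)),cv2.resize(c,(400,300))]) if 0 else t,"top1.png"); save(c,"scene1.png")
hz=dict(push_face=.042,nest=.024,brace=.024,locator=.024,locator_stem=.057,jig=0,jar=0,tape=0,bushing=0,driver_grip=.012,pliers=0,carton=0)
for n,z in hz.items():
    for cam in (["top","scene"] if z>0 or n=="jig" else ["top"]):
        for d in r.spot_point(n,cam)[:2]:
            print(n,cam,round(d["score"],2),np.round(d["centre"]),np.round(at_z(cam,*d["centre"],z),3))
E
python3 a.py
```

```text
pics
{'clock': np.float64(0.0), 'q': array([-1.39 ,  0.537, -0.004,  1.539,  0.003,  1.067, -0.071]), 'dq': array([ 0.001, -0.001,  0.001, -0.001,  0.   ,  0.001, -0.001]), 'joint_torque': array([-0.0000e+00, -5.8342e+01,  1.0490e+00, -2.5910e+01,  1.2000e-02,
        1.0000e-02, -0.0000e+00]), 'eef_pos': array([0.159, 0.63 , 0.241]), 'eef_rot': array([-3.14 ,  0.   ,  2.895]), 'ft_force': array([-0.005,  0.349, -0.263]), 'wrist_torque': array([-0.033, -0.009,  0.05 ]), 'grip_force': np.float64(0.0), 'grip_width': np.float64(0.999)} 0.011
push_face top 0.69 [194. 316.] [ 0.577 -0.192  0.042]
push_face top 0.56 [152. 247.] [0.711 0.018 0.042]
push_face scene 0.98 [250. 198.] [ 0.567 -0.203  0.042]
nest top 0.57 [197. 288.] [ 0.572 -0.108  0.024]
nest scene 0.92 [222. 225.] [ 0.57  -0.1    0.024]
brace top 0.51 [192. 307.] [ 0.585 -0.166  0.024]
brace scene 0.45 [242. 218.] [ 0.588 -0.154  0.024]
locator top 0.72 [200. 288.] [ 0.561 -0.106  0.024]
locator scene 0.75 [219. 222.] [ 0.557 -0.098  0.024]
locator_stem top 0.63 [199. 286.] [ 0.563 -0.096  0.057]
locator_stem scene 0.53 [214. 221.] [ 0.56  -0.1    0.057]
jig top 0.61 [202. 275.] [ 0.56  -0.068  0.   ]
jig scene 0.8 [213. 231.] [ 0.56  -0.061  0.   ]
jig scene 0.34 [214. 224.] [ 0.547 -0.075  0.   ]
jar top 0.71 [152. 245.] [0.72  0.023 0.   ]
tape top 0.58 [146. 299.] [ 0.736 -0.148  0.   ]
bushing top 0.4 [232. 254.] [0.464 0.001 0.   ]
driver_grip top 0.65 [221. 131.] [0.508 0.382 0.012]
driver_grip scene 0.7 [273. 265.] [ 0.727 -0.153  0.012]
pliers top 0.67 [212. 384.] [ 0.521 -0.412  0.   ]
carton top 0.87 [160. 120.] [0.702 0.419 0.   ]
```

```bash
python3 - <<'E'
import cv2
a=cv2.imread("pics/top1.png")[110:290,200:440]; b=cv2.imread("pics/scene1.png")[140:320,130:370]
import numpy as np
cv2.imwrite("pics/c1.png",np.hstack([cv2.resize(a,(400,300),interpolation=2),cv2.resize(b,(400,300),interpolation=2)]))
E
```

```text
(no output)
```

View pics/c1.png

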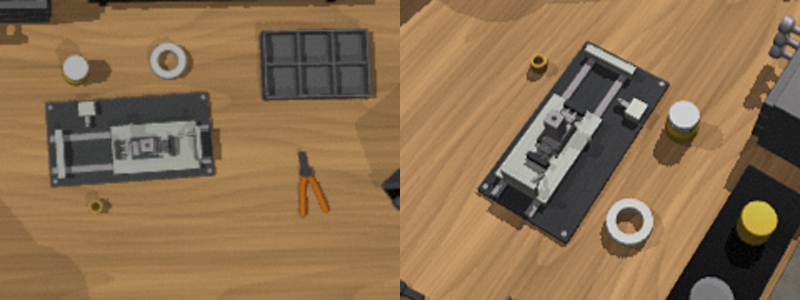

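```bash
cat >> h.py <<'E'
def to(p,rpy,base=None):
    "shares for linear/rot from base pose (default measured) to the world pose"
    s=r.observe(); b=base or (s["eef_pos"],s["eef_rot"])
    R0=Ro.from_euler("xyz",b[1]); 
    l=R0.inv().apply(np.array(p)-b[0])/.8; w=(R0.inv()*Ro.from_euler("xyz",rpy)).as_rotvec()/(np.pi/2)
    print("lin",np.round(l,4),"rot",np.round(w,4))
E
python3 - <<'E'
from h import *
im=cv2.imread("pics/top1.png"); g=cv2.cvtColor(im,cv2.COLOR_BGR2HSV)
m=((g[:,:,2]<85)&(g[:,:,1]<110)).astype(np.uint8); m[:160]=0; m[230:]=0; m[:,:220]=0; m[:,335:]=0
m=cv2.morphologyEx(m,cv2.MORPH_OPEN,np.ones((3,3)))
pts=cv2.findNonZero(m); hull=cv2.convexHull(pts); rect=cv2.minAreaRect(hull); b=cv2.boxPoints(rect); print(rect)
P=np.array([at_z("top",v,u,.006)[:2] for u,v in b]); print(P.round(3))
e=np.diff(np.vstack([P,P[:1]]),axis=0); print(np.linalg.norm(e,axis=1).round(3), np.degrees(np.arctan2(e[:,1],e[:,0])).round(2), P.mean(0))
p=r.camera_params("top"); print(np.round(p["R"],3),np.round(-np.array(p["R"]).T@p["t"],3))
to([.5,.3,.25],[np.pi,0,1.6]); to([.57,-.27,.25],[np.pi,0,.056],([.5,.3,.25],[np.pi,0,1.6]))
E
```

```text
((277.6083984375, 193.12611389160156), (49.8227424621582, 97.9159927368164), 86.18592071533203)
[[ 0.657  0.082]
 [ 0.672 -0.229]
 [ 0.514 -0.233]
 [ 0.5    0.074]]
[0.311 0.158 0.307 0.157] [ -87.22 -178.29   92.66    2.9 ] [ 0.58599728 -0.07676378]
[[-0.021 -1.     0.012]
 [-0.995  0.019 -0.094]
 [ 0.094 -0.014 -0.996]] [0.453 0.025 1.389]
lin [-0.5144 -0.2962 -0.0096] rot [0.     0.     0.8243]
lin [-0.7148  0.0667  0.    ] rot [-0.     -0.      0.9829]
```

>>> arm_command:
  linear:
    - [-0.515, -0.296, -0.01]
    - [-0.515, -0.296, -0.01]
    - [-0.515, -0.296, -0.01]
    - [-0.515, -0.296, -0.01]
    - [-0.515, -0.296, -0.01]
    - [-0.515, -0.296, -0.01]
    - [-0.515, -0.296, -0.01]
    - [-0.515, -0.296, -0.01]
    - [-0.515, -0.296, -0.01]
    - [-0.515, -0.296, -0.01]
  rot:
    - [0, 0, 0.824]
    - [0, 0, 0.824]
    - [0, 0, 0.824]
    - [0, 0, 0.824]
    - [0, 0, 0.824]
    - [0, 0, 0.824]
    - [0, 0, 0.824]
    - [0, 0, 0.824]
    - [0, 0, 0.824]
    - [0, 0, 0.824]
  gripper: 0
  force: 60

```text
clock: 1.88
eef_pos: [0.4595, 0.3393, 0.2497]
eef_rot: [3.141, -0.001, 1.639]
ft_force: [1.0, 0.8, -1.0]
grip_width: 0.0
grip_force: 0.0
```

```bash
python3 -c "
from h import *
to([.574,-.26,.2],[np.pi,0,.05])"
```

```text
lin [-0.7572  0.0917  0.0617] rot [-1.0000e-04 -6.0000e-04  1.0116e+00]
```

>>> arm_command:
  linear:
    - [-0.757, 0.092, 0.04]
    - [-0.757, 0.092, 0.04]
    - [-0.757, 0.092, 0.04]
    - [-0.757, 0.092, 0.04]
    - [-0.757, 0.092, 0.04]
    - [-0.757, 0.092, 0.04]
    - [-0.757, 0.092, 0.04]
    - [-0.757, 0.092, 0.04]
    - [-0.757, 0.092, 0.04]
    - [-0.757, 0.092, 0.04]
  rot:
    - [0, 0, 1]
    - [0, 0, 1]
    - [0, 0, 1]
    - [0, 0, 1]
    - [0, 0, 1]
    - [0, 0, 1]
    - [0, 0, 1]
    - [0, 0, 1]
    - [0, 0, 1]
    - [0, 0, 1]

```text
clock: 2.72
eef_pos: [0.5392, -0.0692, 0.2277]
eef_rot: [-3.141, -0.001, 0.389]
ft_force: [1.2, 0.0, 0.0]
grip_width: -0.001
grip_force: 0.0
```

```bash
python3 -c "
from h import *
to([.574,-.26,.2],[np.pi,0,.05])"
```

```text
lin [-0.0502  0.2372  0.0346] rot [-2.00e-04 -6.00e-04  2.16e-01]
```

>>> arm_command:
  linear:
    - [-0.05, 0.237, 0.035]
    - [-0.05, 0.237, 0.035]
    - [-0.05, 0.237, 0.035]
    - [-0.05, 0.237, 0.035]
    - [-0.05, 0.237, 0.035]
    - [-0.05, 0.237, 0.035]
    - [-0.05, 0.237, 0.035]
    - [-0.05, 0.237, 0.035]
    - [-0.05, 0.237, 0.035]
    - [-0.05, 0.237, 0.035]
  rot:
    - [0, 0, 0.216]
    - [0, 0, 0.216]
    - [0, 0, 0.216]
    - [0, 0, 0.216]
    - [0, 0, 0.216]
    - [0, 0, 0.216]
    - [0, 0, 0.216]
    - [0, 0, 0.216]
    - [0, 0, 0.216]
    - [0, 0, 0.216]

```text
clock: 3.55
eef_pos: [0.5755, -0.256, 0.1996]
eef_rot: [-3.141, -0.0, 0.058]
ft_force: [0.1, 1.4, -0.4]
grip_width: -0.003
grip_force: 0.0
```

```bash
cat > b.py <<'E'
from h import *
import sys
s=r.observe(); im=r.grab_frame("wrist"); save(im,sys.argv[1]); print(np.round(s["eef_pos"],4),np.round(s["eef_rot"],3))
for n,z in dict(push_face=.042,nest=.024,brace=.024,locator_stem=.057,jig=0).items():
    for d in r.spot_point(n,"wrist")[:2]: print(n,round(d["score"],2),np.round(d["centre"]),np.round(at_z("wrist",*d["centre"],z,s),3))
E
python3 b.py w1.png
python3 -c "
from h import *
to([.573,-.235,.043],[np.pi,0,.05])"
```

```text
[ 0.5755 -0.256   0.1996] [-3.141 -0.     0.058]
push_face 0.82 [174. 197.] [ 0.573 -0.203  0.042]
nest 0.76 [170. 100.] [ 0.567 -0.1    0.024]
brace 0.54 [225. 375.] [ 0.522 -0.393  0.024]
brace 0.41 [154. 162.] [ 0.587 -0.163  0.024]
locator_stem 0.96 [176.  81.] [ 0.569 -0.098  0.057]
jig 0.71 [164.  77.] [ 0.565 -0.063  0.   ]
lin [-0.0011 -0.0281  0.1958] rot [-0.0001 -0.0002  0.0039]
```

View pics/w1.png

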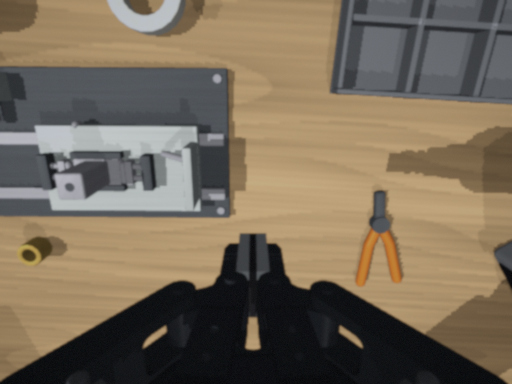

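>>> arm_command:
  linear:
    - [-0.002, -0.028, 0.05]
    - [-0.002, -0.028, 0.1]
    - [-0.002, -0.028, 0.14]
    - [-0.002, -0.028, 0.17]
    - [-0.002, -0.028, 0.19]
    - [-0.002, -0.028, 0.196]
    - [-0.002, -0.028, 0.196]
    - [-0.002, -0.028, 0.196]
    - [-0.002, -0.028, 0.196]
    - [-0.002, -0.028, 0.196]
  rot:
    - [0, 0, 0.004]
    - [0, 0, 0.004]
    - [0, 0, 0.004]
    - [0, 0, 0.004]
    - [0, 0, 0.004]
    - [0, 0, 0.004]
    - [0, 0, 0.004]
    - [0, 0, 0.004]
    - [0, 0, 0.004]
    - [0, 0, 0.004]

```text
clock: 4.68
eef_pos: [0.5732, -0.2361, 0.0443]
eef_rot: [3.141, -0.003, 0.049]
ft_force: [-0.6, -0.2, 0.0]
grip_width: 0.003
grip_force: 0.0
```

```bash
python3 -c "
from h import *
to([.5695,-.16,.043],[np.pi,0,.05])"
```

```text
lin [ 0.     -0.0952  0.0015] rot [ 0.0006 -0.0016 -0.0005]
```

>>> arm_command:
  linear:
    - [0, -0.01, 0]
    - [0, -0.02, 0]
    - [0, -0.03, 0]
    - [0, -0.04, 0]
    - [0, -0.05, 0]
    - [0, -0.06, 0]
    - [0, -0.07, 0]
    - [0, -0.08, 0]
    - [0, -0.09, 0]
    - [0, -0.095, 0]
  rot:
    - [0, 0, 0]
    - [0, 0, 0]
    - [0, 0, 0]
    - [0, 0, 0]
    - [0, 0, 0]
    - [0, 0, 0]
    - [0, 0, 0]
    - [0, 0, 0]
    - [0, 0, 0]
    - [0, 0, 0]

```text
clock: 5.52
eef_pos: [0.5684, -0.1577, 0.0425]
eef_rot: [-3.14, 0.0, 0.051]
ft_force: [0.9, -0.9, 1.2]
grip_width: -0.0
grip_force: 0.8
```

```bash
cat > c.py <<'E'
from h import *
s=r.observe(); print(np.round(s["eef_pos"],4),s["ft_force"])
for cam in ("top","scene"):
    r.grab_frame(cam)
    for n,z in dict(push_face=.042,locator_stem=.057,nest=.024).items():
        for d in r.spot_point(n,cam)[:1]: print(n,cam,round(d["score"],2),np.round(at_z(cam,*d["centre"],z),3))
E
python3 c.py
```

```text
[ 0.5684 -0.1577  0.0425] [ 0.8852571  -0.9428168   1.24051158]
push_face top 0.73 [ 0.572 -0.137  0.042]
locator_stem top 0.61 [ 0.554 -0.041  0.057]
nest top 0.64 [ 0.564 -0.048  0.024]
push_face scene 0.73 [ 0.564 -0.144  0.042]
locator_stem scene 0.79 [ 0.56  -0.044  0.057]
nest scene 0.78 [ 0.563 -0.037  0.024]
```

>>> arm_command:
  linear:
    - [0, -0.006, 0]
    - [0, -0.012, 0]
    - [0, -0.016, 0]
    - [0, -0.019, 0]
    - [0, -0.022, 0]
    - [0, -0.025, 0]
    - [0, -0.028, 0]
    - [0, -0.03, 0]
    - [0, -0.032, 0]
    - [0, -0.032, 0]
  rot:
    - [0, 0, 0]
    - [0, 0, 0]
    - [0, 0, 0]
    - [0, 0, 0]
    - [0, 0, 0]
    - [0, 0, 0]
    - [0, 0, 0]
    - [0, 0, 0]
    - [0, 0, 0]
    - [0, 0, 0]

```text
clock: 6.75
eef_pos: [0.5671, -0.1371, 0.0428]
eef_rot: [3.137, -0.001, 0.047]
ft_force: [-0.2, -8.5, -3.3]
grip_width: -0.001
grip_force: 4.2
```

>>> arm_command:
  linear:
    - [0, -0.002, 0]
    - [0, -0.004, 0]
    - [0, -0.006, 0]
    - [0, -0.008, 0]
    - [0, -0.009, 0]
    - [0, -0.01, 0]
    - [0, -0.011, 0]
    - [0, -0.012, 0]
    - [0, -0.012, 0]
    - [0, -0.012, 0]
  rot:
    - [0, 0, 0]
    - [0, 0, 0]
    - [0, 0, 0]
    - [0, 0, 0]
    - [0, 0, 0]
    - [0, 0, 0]
    - [0, 0, 0]
    - [0, 0, 0]
    - [0, 0, 0]
    - [0, 0, 0]

```text
clock: 7.58
eef_pos: [0.5669, -0.1361, 0.0432]
eef_rot: [3.124, -0.004, 0.042]
ft_force: [3.4, -26.4, -14.6]
grip_width: -0.004
grip_force: 13.2
```

```bash
python3 c.py
```

```text
[ 0.5669 -0.1361  0.0432] [  3.36341785 -26.42140759 -14.62729671]
push_face top 0.87 [ 0.574 -0.115  0.042]
locator_stem top 0.45 [ 0.567 -0.032  0.057]
nest top 0.78 [ 0.56  -0.029  0.024]
push_face scene 0.87 [ 0.565 -0.125  0.042]
locator_stem scene 0.61 [ 0.553 -0.023  0.057]
nest scene 0.63 [ 0.563 -0.032  0.024]
```

```bash
python3 - <<'E'
from h import *
a=r.grab_frame("scene")[150:300,160:320]; b=r.grab_frame("wrist")
save(np.hstack([cv2.resize(a,(400,375),interpolation=2),cv2.resize(b,(400,375))]),"d1.png")
E
```

```text
(no output)
```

View pics/d1.png

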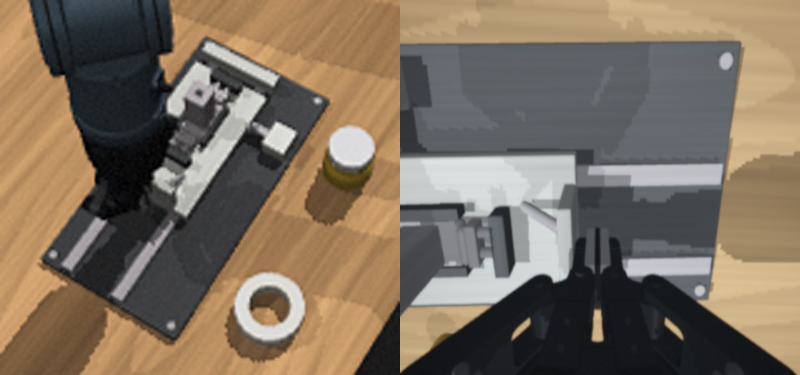

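```bash
cat > ov.py <<'E'
from h import *
import sys
def proj(cam,X):
    p=r.camera_params(cam); c=np.array(p["R"])@X+np.array(p["t"]); return c[0]/c[2]*p["fx"]+p["cx"],c[1]/c[2]*p["fy"]+p["cy"]
O=np.array([.5655,-.063,0]); R=Ro.from_euler("z",.05).as_matrix()
def panel(cam,box,k,tr):
    im=r.grab_frame(cam)[box[0]:box[1],box[2]:box[3],::-1]; im=cv2.resize(im,None,fx=k,fy=k,interpolation=2)
    def line(a,b,c):
        q=[tuple(int(round(v)) for v in ((u-box[2])*k,(w-box[0])*k)) for u,w in (proj(cam,O+R@np.array(x)) for x in (a,b))]
        cv2.line(im,q[0],q[1],c,1)
    for y in (-.17,.14): line((-.06,y,.008),(.1,y,.008),(255,0,0))
    line((-.045,.11,.03),(.045,.11,.03),(0,255,0))
    for t,c in tr: line((-.045,.02+t,.024),(.045,.02+t,.024),c)
    return im
tr=[(.077,(0,0,255)),(.09,(255,0,255))]
a=panel("scene",(150,270,180,310),3,tr); b=panel("top",(150,240,220,350),3,tr)
h=min(a.shape[0],b.shape[0]); cv2.imwrite("pics/"+sys.argv[1],np.hstack([a[:h],b[:h]]))
E
python3 ov.py d2.png
```

```text
(no output)
```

View pics/d2.png

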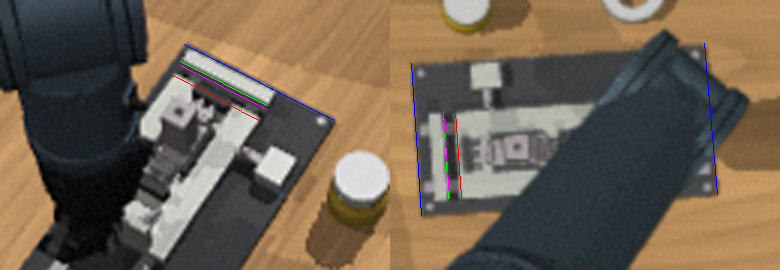

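>>> arm_command:
  linear:
    - [0, -0.001, 0]
    - [0, -0.002, 0]
    - [0, -0.003, 0]
    - [0, -0.004, 0]
    - [0, -0.004, 0]
    - [0, -0.004, 0]
    - [0, -0.004, 0]
    - [0, -0.004, 0]
    - [0, -0.004, 0]
    - [0, -0.004, 0]
  rot:
    - [0, 0, 0]
    - [0, 0, 0]
    - [0, 0, 0]
    - [0, 0, 0]
    - [0, 0, 0]
    - [0, 0, 0]
    - [0, 0, 0]
    - [0, 0, 0]
    - [0, 0, 0]
    - [0, 0, 0]

```text
clock: 9.02
eef_pos: [0.5665, -0.1241, 0.0428]
eef_rot: [3.137, -0.001, 0.048]
ft_force: [0.3, -9.5, -2.5]
grip_width: -0.001
grip_force: 4.5
```

```bash
python3 -c "
from h import *
s=r.observe();print(s['wrist_torque'],s['ft_force'],s['q'])"
```

```text
[-1.78088588 -0.03751179  0.02618484] [ 0.2939793  -9.52877406 -2.45993045] [-0.30670589  0.80140626  0.61688359  1.86656234 -0.6948795   0.69885022
 -0.80426483]
```

>>> arm_command:
  linear:
    - [0, 0.01, 0]
    - [0, 0.02, 0]
    - [0, 0.02, -0.04]
    - [0, 0.02, -0.08]
    - [0, 0.02, -0.12]
    - [0, 0.02, -0.15]
    - [0, 0.02, -0.17]
    - [0, -0.03, -0.17]
    - [0, -0.06, -0.17]
    - [0, -0.06, -0.17]
  rot:
    - [0, 0, 0]
    - [0, 0, 0]
    - [0, 0, 0]
    - [0, 0, 0]
    - [0, 0, 0]
    - [0, 0, 0]
    - [0, 0, 0]
    - [0, 0, 0]
    - [0, 0, 0]
    - [0, 0, 0]
  gripper: 60

```text
clock: 9.85
eef_pos: [0.5646, -0.0656, 0.1782]
eef_rot: [-3.136, 0.001, 0.058]
ft_force: [0.9, 1.3, -0.5]
grip_width: 0.706
grip_force: 0.0
```

```bash
python3 b.py w2.png; python3 ov.py d3.png; python3 -c "
from h import *
to([.563,-.013,.056],[np.pi,0,.05])
print(r.observe()['ft_force'],r.observe()['clock'])"
```

```text
[ 0.5646 -0.0656  0.1782] [-3.136e+00  1.000e-03  5.800e-02]
push_face 0.93 [180. 305.] [ 0.568 -0.112  0.042]
nest 0.79 [175. 196.] [ 0.562 -0.01   0.024]
nest 0.53 [166. 248.] [ 0.574 -0.06   0.024]
brace 0.77 [158. 262.] [ 0.582 -0.073  0.024]
locator_stem 0.85 [188. 188.] [ 0.56  -0.009  0.057]
jig 0.85 [167. 251.] [ 0.567 -0.063  0.   ]
lin [ 0.0024 -0.0769  0.1533] rot [ 0.0002  0.     -0.0016]
[0.28147966 0.13504365 0.3304363 ] 10.25
```

View pics/w2.png

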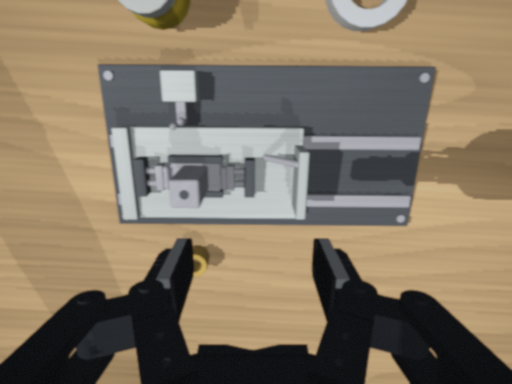

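View pics/d3.png

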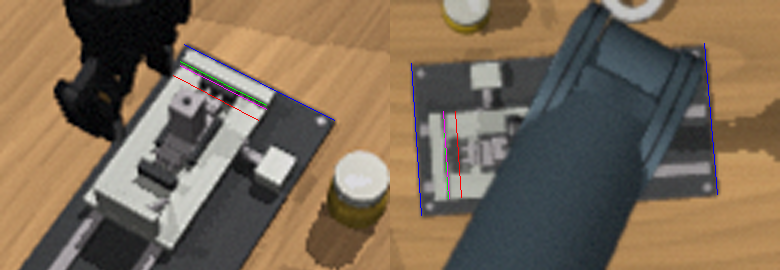

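```bash
python3 -c "
from h import *
s=r.observe()
print(s['eef_pos'],at_z('wrist',192.5,186.5,.082,s))
to([.562,-.012,.12],[np.pi,0,.05]);to([.562,-.012,.056],[np.pi,0,.05])"
```

```text
[ 0.56400832 -0.07449156  0.17869917] [ 0.56388527 -0.02319125  0.082     ]
lin [ 0.0012 -0.0782  0.0733] rot [ 0.0002  0.     -0.0016]
lin [ 0.0012 -0.0782  0.1533] rot [ 0.0002  0.     -0.0016]
```

>>> arm_command:
  linear:
    - [0.0025, -0.0775, 0.03]
    - [0.0025, -0.0775, 0.06]
    - [0.0025, -0.0775, 0.07]
    - [0.0025, -0.0775, 0.09]
    - [0.0025, -0.0775, 0.11]
    - [0.0025, -0.0775, 0.13]
    - [0.0025, -0.0775, 0.145]
    - [0.0025, -0.0775, 0.153]
    - [0.0025, -0.0775, 0.153]
    - [0.0025, -0.0775, 0.153]
  rot:
    - [0, 0, 0]
    - [0, 0, 0]
    - [0, 0, 0]
    - [0, 0, 0]
    - [0, 0, 0]
    - [0, 0, 0]
    - [0, 0, 0]
    - [0, 0, 0]
    - [0, 0, 0]
    - [0, 0, 0]
  gripper: 60

```text
clock: 11.08
eef_pos: [0.5632, -0.0118, 0.0564]
eef_rot: [3.141, 0.0, 0.049]
ft_force: [-1.0, -0.4, 0.1]
grip_width: 0.705
grip_force: 0.0
```

```bash
python3 b.py w3.png
```

```text
[ 0.5632 -0.0118  0.0564] [3.141 0.    0.049]
push_face 0.88 [244. 440.] [ 0.57  -0.111  0.042]
brace 0.57 [205. 364.] [ 0.583 -0.074  0.024]
jig 0.85 [217. 330.] [ 0.565 -0.063  0.   ]
```

View pics/w3.png

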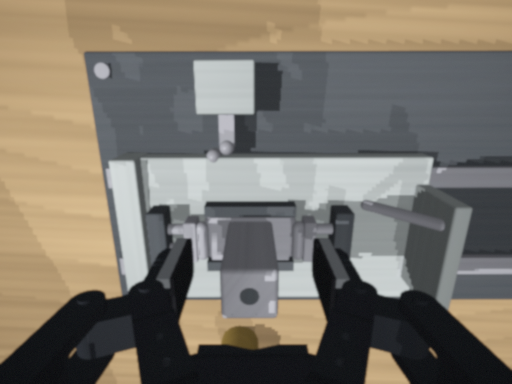

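>>> arm_command:
  linear:
    - [0, 0, 0]
    - [0, 0, 0]
    - [0, 0, 0]
    - [0, 0, 0]
    - [0, 0, 0]
    - [0, 0, 0]
    - [0, 0, 0]
    - [0, 0, 0]
    - [0, 0, 0]
    - [0, 0, 0]
  rot:
    - [0, 0, 0]
    - [0, 0, 0]
    - [0, 0, 0]
    - [0, 0, 0]
    - [0, 0, 0]
    - [0, 0, 0]
    - [0, 0, 0]
    - [0, 0, 0]
    - [0, 0, 0]
    - [0, 0, 0]
  gripper: 10
  force: 110

```text
clock: 12.22
eef_pos: [0.5632, -0.0112, 0.0566]
eef_rot: [-3.141, -0.0, 0.049]
ft_force: [-1.7, 0.2, 5.2]
grip_width: 0.266
grip_force: 107.5
```

```bash
cat > rock.py <<'E'
import numpy as np
# tool frame: y=-jig y, z=-up. jig plane (y,z) relative to nest floor; TCP at (0,32)mm. lean a>0: towards tab (-y)
def move(seq):
    # seq: (pivot in block coords, pivot place (y,z) in nest, lean deg)
    for pb,pp,a in seq:
        t=np.radians(a); R=np.array([[np.cos(t),-np.sin(t)],[np.sin(t),np.cos(t)]])
        # lean towards -y: z axis (0,1)->(-sin,cos)
        tcp=np.array(pp)+R@(np.array([0,32.])-np.array(pb))
        print(a,"TCP y,z",tcp.round(1),"lin ty,tz",np.round(-(tcp-[0,32])/800,4),"rot x share",round(a/90,4))
move([((-24,0),(-24,0),a) for a in (0,5,10,15,20)])
print()
move([((22,0),(21,12),a) for a in (13,10,5,0,-5,-10)])
E
python3 rock.py
```

```text
0 TCP y,z [ 0. 32.] lin ty,tz [-0. -0.] rot x share 0.0
5 TCP y,z [-2.9 34. ] lin ty,tz [ 0.0036 -0.0025] rot x share 0.0556
10 TCP y,z [-5.9 35.7] lin ty,tz [ 0.0074 -0.0046] rot x share 0.1111
15 TCP y,z [-9.1 37.1] lin ty,tz [ 0.0114 -0.0064] rot x share 0.1667
20 TCP y,z [-12.4  38.3] lin ty,tz [ 0.0155 -0.0078] rot x share 0.2222

13 TCP y,z [-7.6 38.2] lin ty,tz [ 0.0095 -0.0078] rot x share 0.1444
10 TCP y,z [-6.2 39.7] lin ty,tz [ 0.0078 -0.0096] rot x share 0.1111
5 TCP y,z [-3.7 42. ] lin ty,tz [ 0.0046 -0.0125] rot x share 0.0556
0 TCP y,z [-1. 44.] lin ty,tz [ 0.0012 -0.015 ] rot x share 0.0
-5 TCP y,z [ 1.9 45.8] lin ty,tz [-0.0023 -0.0172] rot x share -0.0556
-10 TCP y,z [ 4.9 47.3] lin ty,tz [-0.0061 -0.0192] rot x share -0.1111
```

>>> arm_command:
  linear:
    - [0, 0.001, -0.001]
    - [0, 0.002, -0.002]
    - [0, 0.003, -0.003]
    - [0, 0.0045, -0.004]
    - [0, 0.006, -0.0045]
    - [0, 0.007, -0.005]
    - [0, 0.0085, -0.0055]
    - [0, 0.0095, -0.006]
    - [0, 0.0095, -0.006]
    - [0, 0.0095, -0.006]
  rot:
    - [0.02, 0, 0]
    - [0.04, 0, 0]
    - [0.06, 0, 0]
    - [0.08, 0, 0]
    - [0.1, 0, 0]
    - [0.12, 0, 0]
    - [0.14, 0, 0]
    - [0.155, 0, 0]
    - [0.155, 0, 0]
    - [0.155, 0, 0]

```text
clock: 13.05
eef_pos: [0.5635, -0.0195, 0.061]
eef_rot: [-2.899, -0.0, 0.049]
ft_force: [0.4, -1.4, 1.0]
grip_width: 0.267
grip_force: 109.6
```

```bash
python3 -c "
from h import *
s=r.observe();print(s['wrist_torque'],s['ft_force'],s['grip_force'])"; python3 c.py
```

```text
[-0.4901113  -0.02713724 -0.0313589 ] [ 0.44378879 -1.40144356  1.03614946] 109.63453531265259
[ 0.5635 -0.0195  0.061 ] [ 0.44378879 -1.40144356  1.03614946]
locator_stem top 0.46 [ 0.56  -0.024  0.057]
nest top 0.88 [ 0.568 -0.024  0.024]
push_face scene 0.98 [ 0.566 -0.108  0.042]
locator_stem scene 0.43 [ 0.551 -0.012  0.057]
nest scene 0.85 [ 0.56  -0.009  0.024]
```

>>> arm_command:
  linear:
    - [0, 0.001, -0.0007]
    - [0, 0.002, -0.0014]
    - [0, 0.003, -0.0021]
    - [0, 0.0043, -0.003]
    - [0, 0.0043, -0.003]
    - [0, 0.0043, -0.003]
    - [0, 0.0043, -0.003]
    - [0, 0.0043, -0.003]
    - [0, 0.0043, -0.003]
    - [0, 0.0043, -0.003]
  rot:
    - [0.015, 0, 0]
    - [0.03, 0, 0]
    - [0.05, 0, 0]
    - [0.067, 0, 0]
    - [0.067, 0, 0]
    - [0.067, 0, 0]
    - [0.067, 0, 0]
    - [0.067, 0, 0]
    - [0.067, 0, 0]
    - [0.067, 0, 0]

```text
clock: 14.28
eef_pos: [0.5634, -0.023, 0.0624]
eef_rot: [-2.794, 0.0, 0.049]
ft_force: [-1.5, -0.7, -2.6]
grip_width: 0.263
grip_force: 109.3
```

```bash
cat >> rock.py <<'E'
print()
def rel(base,seq):
    (by,bz,ba)=base; t=np.radians(ba); ty=np.array([-np.cos(t),-np.sin(t)]); tz=np.array([np.sin(t),-np.cos(t)])
    for y,z,a in seq:
        d=np.array([y-by,z-bz]); print(a,"lin",np.round([d@ty/800,d@tz/800],4),"rot",round((a-ba)/90,4))
s=[]
for a in (13,10,7,4,1,-2,-5,-8,-10):
    t=np.radians(a); R=np.array([[np.cos(t),-np.sin(t)],[np.sin(t),np.cos(t)]]); q=np.array([21,12])+R@np.array([-22,32.]); s.append((*q,a))
rel((-11.5,38.3,20),s)
E
python3 rock.py | tail -9; python3 -c "
from h import *
s=r.observe();print(s['wrist_torque'],s['ft_force'],s['grip_force'])"
python3 - <<'E'
import sys; sys.path.insert(0,'.')
from h import *
a=r.grab_frame("scene")[160:240,210:300]; b=r.grab_frame("wrist")
save(np.hstack([cv2.resize(a,(400,375),interpolation=2),cv2.resize(b,(400,375))]),"/../pics/e1.png")
E
```

```text
13 lin [-0.0045  0.0017] rot -0.0778
10 lin [-0.0068  0.0006] rot -0.1111
7 lin [-0.0091 -0.0004] rot -0.1444
4 lin [-0.0115 -0.0012] rot -0.1778
1 lin [-0.014 -0.002] rot -0.2111
-2 lin [-0.0164 -0.0026] rot -0.2444
-5 lin [-0.0189 -0.0031] rot -0.2778
-8 lin [-0.0214 -0.0034] rot -0.3111
-10 lin [-0.0231 -0.0036] rot -0.3333
[-0.74386812  0.20620306  0.02190595] [-1.5279949  -0.6878227  -2.62458077] 109.25727725028992
```

View pics/e1.png

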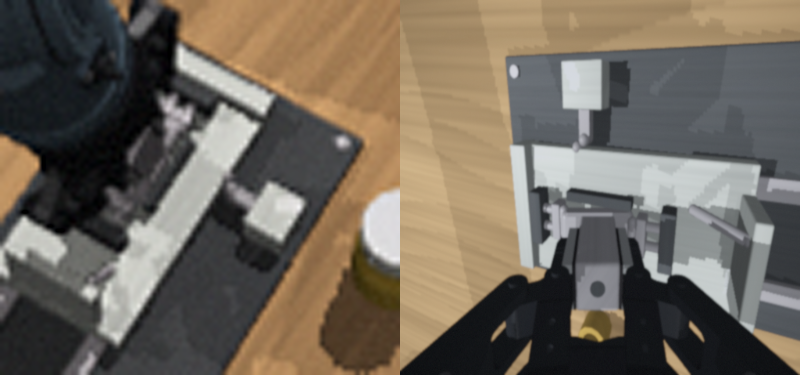

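>>> arm_command:
  linear:
    - [0, -0.002, 0.001]
    - [0, -0.0045, 0.0015]
    - [0, -0.006, 0.001]
    - [0, -0.0075, 0.0003]
    - [0, -0.009, -0.0004]
    - [0, -0.0105, -0.0009]
    - [0, -0.012, -0.0014]
    - [0, -0.0135, -0.002]
    - [0, -0.014, -0.002]
    - [0, -0.014, -0.002]
  rot:
    - [-0.035, 0, 0]
    - [-0.075, 0, 0]
    - [-0.1, 0, 0]
    - [-0.122, 0, 0]
    - [-0.144, 0, 0]
    - [-0.165, 0, 0]
    - [-0.187, 0, 0]
    - [-0.205, 0, 0]
    - [-0.211, 0, 0]
    - [-0.211, 0, 0]

```text
clock: 15.22
eef_pos: [0.5634, -0.0111, 0.068]
eef_rot: [-3.123, -0.0, 0.052]
ft_force: [0.3, 2.3, 0.5]
grip_width: 0.27
grip_force: 111.3
```

```bash
python3 -c "
from h import *
s=r.observe();print(s['wrist_torque'],s['ft_force'],s['grip_force'])"; python3 c.py
```

```text
[ 0.35231256 -0.01214257  0.02096047] [0.32896333 2.33375648 0.53938502] 111.27205967903137
[ 0.5634 -0.0111  0.068 ] [0.32896333 2.33375648 0.53938502]
push_face top 0.74 [0.692 0.415 0.042]
push_face scene 0.59 [ 0.563 -0.108  0.042]
locator_stem scene 0.53 [ 0.562 -0.004  0.057]
nest scene 0.67 [ 0.566 -0.012  0.024]
```

>>> arm_command:
  linear:
    - [0, -0.001, -0.0006]
    - [0, -0.002, -0.0012]
    - [0, -0.003, -0.0018]
    - [0, -0.004, -0.0024]
    - [0, -0.005, -0.003]
    - [0, -0.006, -0.0035]
    - [0, -0.0068, -0.004]
    - [0, -0.0068, -0.004]
    - [0, -0.0068, -0.004]
    - [0, -0.0068, -0.004]
  rot:
    - [-0.02, 0, 0]
    - [-0.04, 0, 0]
    - [-0.06, 0, 0]
    - [-0.08, 0, 0]
    - [-0.1, 0, 0]
    - [-0.115, 0, 0]
    - [-0.125, 0, 0]
    - [-0.125, 0, 0]
    - [-0.125, 0, 0]
    - [-0.125, 0, 0]

```text
clock: 16.45
eef_pos: [0.5628, -0.0085, 0.0713]
eef_rot: [2.962, -0.0, 0.048]
ft_force: [-0.2, -0.4, -1.3]
grip_width: 0.27
grip_force: 111.0
```

```bash
python3 -c "
from h import *
s=r.observe();print(s['wrist_torque'],s['ft_force'],s['grip_force'])
to([.5633,-.0118,.082],[np.pi,0,.05])"
```

```text
[0.23885083 0.02446941 0.02818304] [-0.19448119 -0.38277543 -1.26124716] 111.0011100769043
lin [ 0.0004  0.0065 -0.0124] rot [ 0.1141  0.     -0.0012]
```

>>> arm_command:
  linear:
    - [0, 0.001, -0.005]
    - [0, 0.002, -0.01]
    - [0, 0.0035, -0.0115]
    - [0, 0.005, -0.0125]
    - [0, 0.0065, -0.0135]
    - [0, 0.0065, -0.0135]
    - [0, 0.0065, -0.0135]
    - [0, 0.0065, -0.0135]
    - [0, 0.0065, -0.0135]
    - [0, 0.0065, -0.0135]
  rot:
    - [0, 0, 0]
    - [0, 0, 0]
    - [0.04, 0, 0]
    - [0.08, 0, 0]
    - [0.114, 0, 0]
    - [0.114, 0, 0]
    - [0.114, 0, 0]
    - [0.114, 0, 0]
    - [0.114, 0, 0]
    - [0.114, 0, 0]

```text
clock: 17.28
eef_pos: [0.5629, -0.0095, 0.0824]
eef_rot: [3.141, 0.001, 0.051]
ft_force: [-0.2, 0.2, -0.8]
grip_width: 0.269
grip_force: 111.1
```

```bash
python3 - <<'E'
from h import *
s=r.observe();print(s['wrist_torque'],s['ft_force'],s['grip_force'])
a=r.grab_frame("scene")[160:240,210:300]; b=r.grab_frame("wrist")
save(np.hstack([cv2.resize(a,(400,375),interpolation=2),cv2.resize(b,(400,375))]),"f1.png")
E
python3 c.py
```

```text
[ 0.00803927 -0.01091698 -0.0094243 ] [-0.17910531  0.15293188 -0.81999463] 111.06757879257202
[ 0.5629 -0.0098  0.0825] [-0.18483417 -0.29914661 -1.07555435]
push_face top 0.6 [ 0.566 -0.114  0.042]
push_face scene 0.74 [ 0.564 -0.109  0.042]
locator_stem scene 0.63 [ 0.549 -0.003  0.057]
nest scene 0.73 [ 0.74  -0.165  0.024]
```

View pics/f1.png

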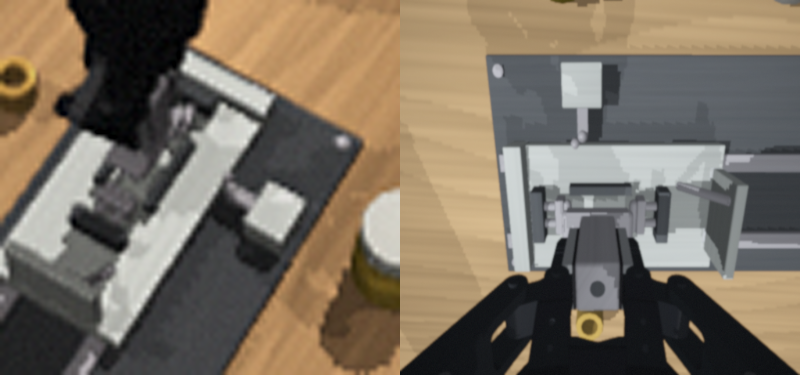

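```bash
python3 -c "
from workcell import r
print(r.sign_off())"
```

```text
the job is handed in; nothing more can be done
None
```

I handed the job in at about 17 s on the robot's clock. The carriage is clicked in against the stop. The gripper holds the block upright about 26 mm above its nest, with only about 1 N (roughly its weight) on the wrist. The hand-in returned no verdict, so the result is unconfirmed.

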